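# Close up a row of tile blanks against the end bar with a straightedge

## Robot

A 7-joint arm with a two-finger parallel gripper is mounted at the origin on the work surface. World frame = base frame: x ahead of the robot, y to its left, z up, the work surface at z = 0. Lengths are in m, angles in rad, forces in N, time in s.
With the tool pointing down it reaches from about 0.4 to 0.875 m from the base axis. Payload 19.3 kg.
Tool frame: the origin (TCP) lies on the centre line of the jaws, within the pads' length; the fingertips stand 14 mm ahead of it and the grasp point (between the pads) lies 5 mm behind it; y points along the fingers, x is the direction in which the jaws open and shut, and the axes are right-handed (so a half turn about y gives the same grasp; the last joint's range is limited). The gripper opens to 85 mm and grips with 20 to 120 N. Pads are 22 mm wide; open, the fingers measure 114 mm over their backs; the gripper's body (76 mm by 85 mm) begins 54 mm behind the grasp point. The pads swing forward as they close: fully open they stand 13 mm farther back than shut.
Start: joints at [-1.197, 0.521, -0.036, 1.599, 0.021, 1.021, -0.113], TCP at [0.268, 0.564, 0.245] pointing down, gripper open.
Joint ranges: [-2.91, 2.91], [-0.3, 2.13], [-1.5, 1.42], [0.17, 2.43], [-1.26, 4.41], [0.16, 1.93], [-2.52, 2.52]. Speed limits (rad/s): [1.89, 1.89, 2.39, 2.39, 3.01, 3.01, 3.01].

## Interface

Orientations are given as [roll, pitch, yaw] about the fixed x, y, z axes, in that order (R = Rz(yaw) Ry(pitch) Rx(roll)).
In Python, from workcell import monitor, grab_frame, workorder gives the robot as it stands.
- The arm moves only by the tool drive_tool, never from a script. Its argument "steps" is one flat list of numbers, 5 for each row, row after row: the finger opening in mm, from 0 to 85.4, then the shift along the world's x, y, z in mm, then the turn about the world's z in degrees. In form: [fingers, tx, ty, tz, twist, fingers, tx, ty, tz, twist, ...]. A call has exactly 5 rows; each row shifts and turns the commanded pose from where the row before left it; what a row does not reach is not made up. A row lasts 1/12 s, in which the tool goes at most 41.7 mm and 7.16 degrees, less where a joint would pass 70% of its speed; a pose out of reach is approached as far as the arm can. A call is refused whole if a number of a shift passes 41.7 or a number of a turn 7.16, either way. A call with a gripper value outside its range is refused whole. The fingers move at their own pace and stop on an object; "grip_force" is the grip in N (left out, the last holds). Time passes only in rows, so rows that do not move let the fingers close, or fill a call up. It gives the time, the measured TCP pose, the force and the opening at its end, in the units of the state.
- monitor.observe(): the state, without advancing time (a new reading comes with each control period).
- grab_frame(name): name is "side" or "top" or "wrist"; returns a dict with "frame" (384x512x3 uint8, red, green, blue), "vertical_fov" (degrees; the focal length in pixels is half the picture's height over the tangent of half this angle, whatever the lens; pixels are square), "cx", "cy" (the principal point, pixels), "xyz" and "orientation" of the camera in the world. Camera axes: x right, y down, z forward; pixel columns grow to the right and rows downward; lengths in m; the calibration is good to about 2 mm. A picture is of the moment at which its call begins. There is no depth.
- workorder.job_done(): hands the job in, once; it reports no verdict.
The state is a dict: "clock": time; "qpos": joint angles; "qd": joint speeds; "joint_efforts": joint torques, N m; "position": TCP position; "tool_rot": TCP orientation; "force": force on the tool from outside, world axes, zero at the start; "moment": the same for the moment, N m; "grip_width": finger opening in m.
Only numpy, scipy, OpenCV 4.12 (cv2) and the standard library are available. Lean on these libraries where they do the work, as an engineer would, in place of code of your own. Each camera call takes 0.05 s, during which the arm holds its last target. There are 200 camera calls.

## Task

Pick up the wooden straightedge by its grip and with it push the four loose tile blanks together as one group up against the steel end bar, then on, bar and all, until you feel the bar come up firmly on its hidden stops; lean on it there for a moment with some 10 to 15 N, never more than 25 N, as the tiles chip. Keep the fingers off the tiles and the bar, and bump nothing else. Then stand the straightedge upright on the bench again, clear of the board, and let go, leaving the tiles in one row, flat and square against the bar.

Things in the scene. Friction and masses are not known exactly. Their poses are not given: they have to be found in the camera images.
- board: Plywood board fixed on the bench, 360 mm (its x) by 290 mm (y), 12 mm thick, under the tiles; no side walls. Origin: middle of its underside. Its x is the pushing direction, from the open end (x = -180 mm) to a grey guide block (x = +140 to +180 mm, 250 mm wide, top 46 mm above the bench).
- end_bar: Steel bar across the board, 200 mm long (y), 18 mm thick, top 23 mm above the board. Origin: middle of its front face (towards the tiles), level with the board's top. Slides only along its x (= board x, away from the tiles), about 3 N friction, stays where left; 16 to 36 mm of slide remain before slightly cushioned stops hidden in the guide block: unseen, different each time, found by feel.
- tile0: Loose bisque tile blank, 30 x 30 x 10 mm, 20 g, flat on the board between its open end and the end bar, askew by up to 0.3 rad. Origin: middle of its underside; x, y along its edges. The four are alike, in places about 45 mm apart across the board (corners within 90 mm of its centre line), none further back than x = -110 mm: a straightedge on the centre line sweeps them all into a row side by side.
- tile1: Loose bisque tile blank, 30 x 30 x 10 mm, 20 g, flat on the board between its open end and the end bar, askew by up to 0.3 rad. Origin: middle of its underside; x, y along its edges. The four are alike, in places about 45 mm apart across the board (corners within 90 mm of its centre line), none further back than x = -110 mm: a straightedge on the centre line sweeps them all into a row side by side.
- tile2: Loose bisque tile blank, 30 x 30 x 10 mm, 20 g, flat on the board between its open end and the end bar, askew by up to 0.3 rad. Origin: middle of its underside; x, y along its edges. The four are alike, in places about 45 mm apart across the board (corners within 90 mm of its centre line), none further back than x = -110 mm: a straightedge on the centre line sweeps them all into a row side by side.
- tile3: Loose bisque tile blank, 30 x 30 x 10 mm, 20 g, flat on the board between its open end and the end bar, askew by up to 0.3 rad. Origin: middle of its underside; x, y along its edges. The four are alike, in places about 45 mm apart across the board (corners within 90 mm of its centre line), none further back than x = -110 mm: a straightedge on the centre line sweeps them all into a row side by side.
- straightedge_grip (a point): Wooden straightedge standing on the bench left or right of the board. Blade 200 mm long (its y), 24 mm thick (x), 24 mm high; on its middle an upright grip block 70 mm long (y), 20 mm thick (x), up to 67 mm above the underside. This point: in the grip block, centred, 45 mm above the underside. z up; front and back alike. 90 to 140 g. Held a few mm above the board it clears it and still meets the 10 mm tiles.
- vase: Bystander: terracotta vase, 90 mm wide, 160 mm high, on the bench on the other side of the board. Origin at the middle of its underside.
- prop_a: Bystander: small white kiln prop, upright cylinder 22 mm wide, 35 mm high, standing on the board near one long edge. Origin at the middle of its underside.
- prop_b: Bystander: small white kiln prop, upright cylinder 22 mm wide, 25 mm high, standing on the board near the other long edge. Origin at the middle of its underside.
- glaze_jar: Bystander: grey jar with white cap, 72 mm wide, 100 mm high, beyond the board. Origin under its middle.
- bowl: Bystander: terracotta bowl, 104 mm wide, 50 mm high, beyond the board. Origin under its middle.
- brush: Bystander: brush lying on the bench beyond the board. Origin under its middle.
- mug: Bystander: blue mug, 76 mm wide, 90 mm high, beyond the board. Origin under its middle.
Mind the look-alikes: they are no part of the job. What is shaped like the tile3 but pink or purple is not meant.

How it is judged:
By the outcome, as a careful person would: the job done as asked, in the order asked, and still so for the second after the job is handed in, with the robot touching nothing.
It also fails if it takes over 72 s, if anything falls off the work surface, if the arm or the gripper's body presses on something with over 40 N, if the wrist force passes 120 N, or if a joint passes its speed limit or range.

## Working session

There is one attempt and no reset: what is moved stays moved. The work goes in short steps, Python scripts to look and compute and a tool call to move; the robot and the scene stay as the last step left them, time stands still between calls to the robot, and variables do not carry over. Pictures are saved under pics/ and viewed, about 8 in all and at most 12, crops included, and the job is handed in when it is done.

Besides the shell and the picture viewer there is one more tool, called after "Call:" in YAML: its name, and indented under it one key for each argument. drive_tool: Moves the arm, as the interface text tells. Its arguments: {"type":"object","properties":{"steps":{"type":"array"},"grip_force":{"type":"number"}},"required":["steps"]}

```bash
mkdir -p pics
cat > h.py <<'E'
import numpy as np, cv2
from scipy.spatial.transform import Rotation as Rn
from workcell import monitor, grab_frame, workorder
def cam(f):
    h=f["frame"].shape[0]; fo=h/2/np.tan(np.radians(f["vertical_fov"])/2)
    o=np.array(f["orientation"],float)
    R=o if o.shape==(3,3) else Rn.from_euler('xyz',o).as_matrix()
    return fo,f["cx"],f["cy"],np.array(f["xyz"]),R
def ray(f,u,v):
    fo,cx,cy,p,R=cam(f); d=R@np.array([(u-cx)/fo,(v-cy)/fo,1]); return p,d
def onz(f,u,v,z):
    p,d=ray(f,u,v); return p+d*(z-p[2])/d[2]
def tri(f1,a,f2,b):
    p,d=ray(f1,*a);q,e=ray(f2,*b); d=d/np.linalg.norm(d);e=e/np.linalg.norm(e)
    s=np.linalg.lstsq(np.c_[d,-e],q-p,rcond=None)[0]
    return (p+s[0]*d+q+s[1]*e)/2, np.linalg.norm(p+s[0]*d-q-s[1]*e)
def px(f,P):
    fo,cx,cy,p,R=cam(f); c=R.T@(np.array(P)-p); return cx+fo*c[0]/c[2],cy+fo*c[1]/c[2]
E
python3 - <<'E'
from h import *
import pickle
fs={}
for n in("side","top","wrist"):
    f=grab_frame(n);fs[n]=f;print(n,f["vertical_fov"],f["cx"],f["cy"],f["xyz"],f["orientation"])
pickle.dump(fs,open("f0.pkl","wb"))
im=np.vstack([cv2.resize(fs[n]["frame"],None,fx=1,fy=1) for n in("top",)])
cv2.imwrite("pics/top.png",cv2.resize(im[:,:,::-1],(800,600)))
cv2.imwrite("pics/sw.png",cv2.resize(np.hstack([fs["side"]["frame"],fs["wrist"]["frame"]])[:,:,::-1],(800,300)))
print(monitor.observe())
E
```

```text
side 47.66440192126873 254.4190864881632 186.86031319307438 [0.32386289 0.85370718 0.93692921] [-2.36666537 -0.00311618 -2.90722754]
top 47.33932929978514 250.52761338384656 199.2596422532188 [ 0.42502641 -0.02080162  1.16893415] [-3.05198503  0.02102013 -1.57112275]
wrist 61.13063163431923 252.17111905774766 193.88900649974715 [0.20311782 0.59505679 0.3730228 ] [2.85269780e+00 1.24195157e-03 1.12733646e+00]
{'clock': 0.15, 'qpos': array([-1.19719634,  0.5218604 , -0.03627614,  1.59983278,  0.0212154 ,
        1.02111481, -0.11282176]), 'qd': array([-8.73564598e-04, -1.83539852e-03, -2.95365041e-05, -1.18163224e-03,
       -4.56583465e-04, -8.96177469e-04,  1.16800287e-03]), 'joint_efforts': array([ 1.25809573e-03, -9.27390933e+01,  1.98025413e+00, -3.70057333e+01,
        1.78616942e-02,  6.25361790e-03, -5.74937235e-05]), 'position': array([0.26831856, 0.5642263 , 0.24488479]), 'tool_rot': array([-1.57088999e+00,  8.25346919e-04,  1.12692500e+00]), 'force': array([-0.6727022 ,  0.44167219,  0.46565308]), 'moment': array([-0.01223011,  0.01327911,  0.00924536]), 'grip_width': 0.08506348206223735}
```

View pics/top.png

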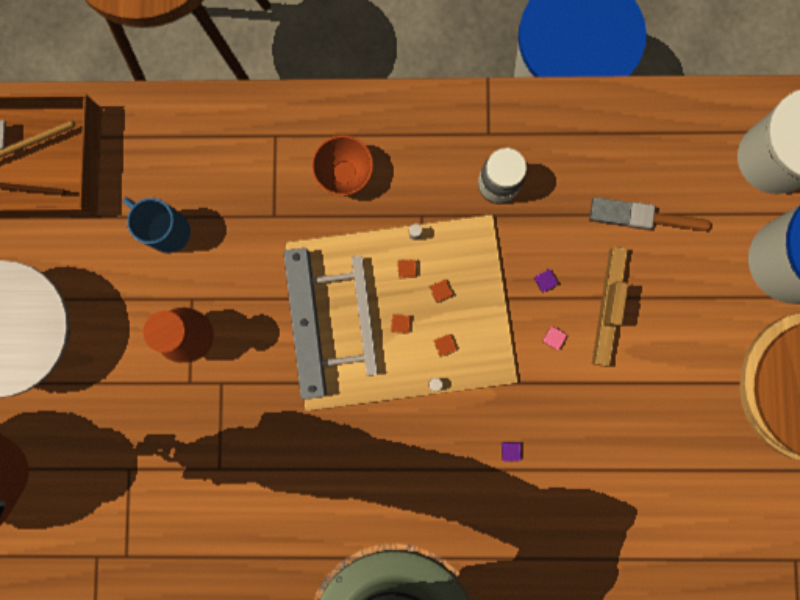

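View pics/sw.png

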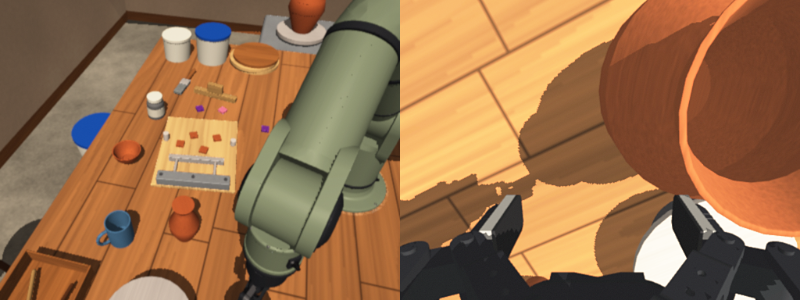

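The top view (800 px wide) shows the board with corners (287,243), (494,215), (518,383), (306,410). Pushing runs to the left of the picture. The four orange tiles are at (408,268), (441,291), (401,323) and (445,345), the props at (417,231) and (436,384), and the straightedge at (611,306). The look-alikes, purple (546,281), pink (555,338) and purple (512,451), are off the board and not meant. The vase is at (170,332).

Next is one enlarged crop to confirm this.

Run:
```python
from h import *
import pickle
fs=pickle.load(open("f0.pkl","rb"))
t=fs["top"];s=fs["side"]
a=t["frame"][130:270,170:420]; b=s["frame"][95:245,190:320]
A=cv2.resize(a,(800,448),interpolation=cv2.INTER_CUBIC)
cv2.imwrite("pics/c1.png",A[:,:,::-1])
cv2.imwrite("pics/c2.png",cv2.resize(b,None,fx=4,fy=4,interpolation=cv2.INTER_CUBIC)[:,:,::-1])
k=1/1.5625
for n,z,P in [("board",.012,[(287,243),(494,215),(518,383),(306,410)]),("blade",.024,[(619,248),(603,366)]),("griptop",.067,[(618,303)])]:
    for p in P: print(n,p,onz(t,p[0]*k,p[1]*k,z).round(4))
hsv=cv2.cvtColor(t["frame"],cv2.COLOR_RGB2HSV)
print(hsv[int(268*k),int(408*k)],hsv[int(345*k),int(445*k)],hsv[int(240*k),int(470*k)],hsv[int(303*k),int(618*k)],hsv[int(260*k),int(618*k)],hsv[int(270*k),int(360*k)],hsv[int(450*k),int(300*k)],hsv[200,400])
```

```text
board (287, 243) [0.6473 0.183  0.012 ]
board (494, 215) [ 0.6944 -0.1724  0.012 ]
board (518, 383) [ 0.408  -0.2085  0.012 ]
board (306, 410) [0.3629 0.1472 0.012 ]
blade (619, 248) [ 0.6341 -0.3797  0.024 ]
blade (603, 366) [ 0.4362 -0.3474  0.024 ]
griptop (618, 303) [ 0.5367 -0.3619  0.067 ]
[  9 211 167] [ 10 214 169] [ 18 155 220] [ 17 169 169] [ 17 166 174] [ 16  45 174] [ 12 169  59] [ 11 189  54]
```

View pics/c1.png

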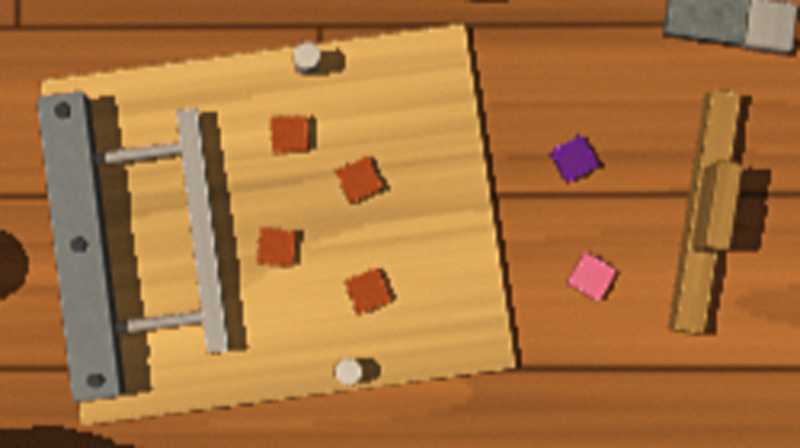

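View pics/c2.png

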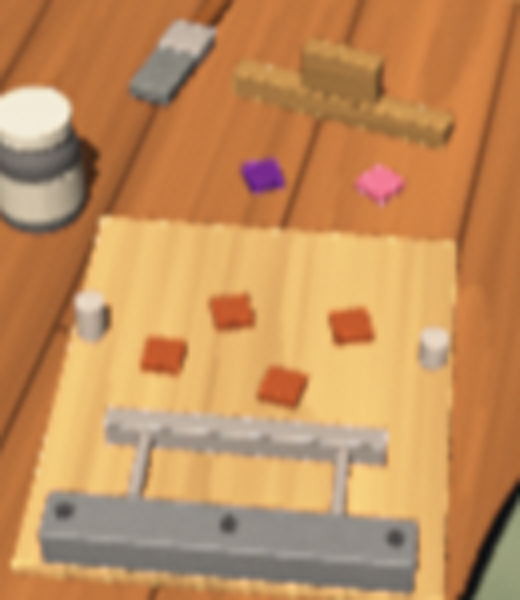

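The crops confirm it: the four orange tiles are on the board (crop px (291,133), (361,180), (278,246), (370,291)), and the purple and pink squares are off the board. The straightedge's grip top is at about (722,205) in the crop. In the side crop the grip top is at (345,55). Next I measure with masks.

```bash
cat > m.py <<'E'
from h import *
def frame(t):
    """board pose from yellow mask"""
    hsv=cv2.cvtColor(t["frame"],cv2.COLOR_RGB2HSV)
    m=cv2.inRange(hsv,(13,100,195),(24,190,255)); m[:,:170]=0;m[:,340:]=0
    return hsv,m
def tiles(t,z=.022):
    hsv=cv2.cvtColor(t["frame"],cv2.COLOR_RGB2HSV)
    m=cv2.inRange(hsv,(4,190,110),(13,255,255)); m[:140]=0;m[262:]=0;m[:,:215]=0;m[:,335:]=0
    cs,_=cv2.findContours(m,cv2.RETR_EXTERNAL,cv2.CHAIN_APPROX_NONE)
    out=[]
    for c in cs:
        if cv2.contourArea(c)<60: continue
        w=np.array([onz(t,u,v,z)[:2] for u,v in c[:,0]],np.float32)*1000
        out.append(cv2.minAreaRect(w))
    return out
Bx=np.array([np.cos(np.radians(97.3)),np.sin(np.radians(97.3))]);By=np.array([-Bx[1],Bx[0]])
C=np.array([528.3,-12.7])
def tob(w): w=np.array(w)[:2]-C; return np.array([w@Bx,w@By])
E
python3 - <<'E'
from m import *
import pickle
fs=pickle.load(open("f0.pkl","rb"));t=fs["top"];s=fs["side"]
k=250/800
c1=lambda u,v:((u+.5)*k-.5+170,(v+.5)*k-.5+130)
c2=lambda u,v:((u+.5)/4-.5+190,(v+.5)/4-.5+95)
B=[onz(t,*c1(*p),.012)[:2]*1000 for p in [(42,82),(466,25),(518,367),(80,424)]]
B=np.array(B);print("board",B.round(1),B.mean(0));
e=B[1]-B[2];print("yaw from y edge",np.degrees(np.arctan2(e[1],e[0]))+90, "x edges",[np.degrees(np.arctan2(*d[::-1])) for d in (B[0]-B[1],B[3]-B[2])])
for r in tiles(t): print("tile",np.round(r[0],1),np.round(r[1],1),round(r[2],1),"board",tob(r[0]).round(1))
for n,z,P in [("bar front edge top",.035,[(199,110),(244,350)]),("bar back edge",.035,[(177,110),(207,354)]),("block front",.046,[(84,93),(121,394)]),("props",.037,[(307,52),(348,368)]),("grip top corners",.067,[(712,163),(739,163),(725,250),(696,248)]),("blade top corners",.024,[(708,91),(744,93),(709,333),(670,330)])]:
    W=np.array([onz(t,*c1(*p),z)[:2]*1000 for p in P]);print(n,W.round(1).tolist(),W.mean(0).round(1),[tob(w).round(1).tolist() for w in W])
# triangulate: grip top corners & board corners between views
for n,a,b in [("grip far-x back(1)",(739,163),(305,40)),("grip near-x back",(725,250),(382,60)),("grip near-x front",(696,248),(378,78)),("tile",(361,180),(231,308)),("boardcorner",(466,25),(104,218)),("blade end",(670,330),(446,127))]:
    P,r=tri(t,c1(*a),s,c2(*b));print(n,(P*1000).round(1),round(r*1000,1))
E
```

```text
board [[ 648.   185.4]
 [ 694.8 -170. ]
 [ 410.  -208.6]
 [ 363.5  150.3]] [529.07586015 -10.73020859]
yaw from y edge 97.71464305097919 x edges [np.float64(97.49786199353926), np.float64(97.38429698155802)]
tile [471.7 -85.7] [28.6 29.6] 21.3 board [-65.2  65.4]
tile [508.2 -10.9] [29.  28.2] 83.5 board [ 4.4 19.7]
tile [563.5 -79. ] [28.2 29.4] 23.9 board [-70.3 -26.5]
tile [601.7 -21.8] [26.5 29.3] 89.9 board [-18.4 -71.7]
bar front edge top [[619.8, 52.0], [424.0, 15.0]] [521.9  33.5] [[52.5, -98.9], [40.7, 100.0]]
bar back edge [[619.8, 70.0], [420.8, 44.8]] [520.3  57.4] [[70.4, -101.3], [70.7, 99.4]]
block front [[632.2, 145.0], [389.1, 112.7]] [510.6 128.8] [[143.2, -123.1], [142.1, 122.2]]
props [[667.1, -36.6], [409.6, -68.6]] [538.3 -52.6] [[-41.3, -134.7], [-40.4, 124.9]]
grip top corners [[570.5, -354.5], [570.4, -375.6], [501.8, -362.6], [503.4, -340.1]] [ 536.5 -358.2] [[-344.4, 1.6], [-365.3, 4.3], [-343.7, 70.7], [-321.6, 66.3]]
blade top corners [[635.8, -366.0], [634.0, -395.3], [437.5, -361.1], [440.0, -329.8]] [ 536.8 -363. ] [[-364.1, -61.7], [-392.9, -56.2], [-334.0, 134.3], [-303.3, 127.9]]
grip far-x back(1) [ 572.6 -377.1   61.8] 3.1
grip near-x back [ 503.1 -364.1   61.8] 1.9
grip near-x front [ 503.7 -342.7   58.3] 0.7
tile [565.  -80.9  17.9] 2.5
boardcorner [ 695.9 -170.6    7.3] 0.0
blade end [ 440.2 -328.5   28.5] 0.6
```

Call:
drive_tool:
  steps: [85,15,-36.9,4,0.6,85,15,-36.9,0,0.6,85,15,-36.9,0,0.6,85,15,-36.9,0,0.6,85,15,-36.9,0,0.6]

```text
clock: 0.57
position: [0.3436, 0.378, 0.2492]
tool_rot: [-1.571, 0.0, 1.18]
force: [2.9, 0.5, 0.8]
grip_width: 0.0851
```

Call:
drive_tool:
  steps: [85,15,-36.9,0,0.6,85,15,-36.9,0,0.6,85,15,-36.9,0,0.6,85,15,-36.9,0,0.6,85,15,-36.9,0,0.6]

```text
clock: 0.98
position: [0.4186, 0.1935, 0.2494]
tool_rot: [-1.571, -0.0, 1.232]
force: [1.1, 1.0, 0.2]
grip_width: 0.0849
```

Call:
drive_tool:
  steps: [85,15,-36.9,0,0.6,85,15,-36.9,0,0.6,85,6.8,-36.9,0,0.6,85,6.8,-36.9,0,0.6,85,6.8,-36.9,0,0.6]

```text
clock: 1.4
position: [0.4687, 0.009, 0.2493]
tool_rot: [-1.571, -0.0, 1.285]
force: [1.2, 0.5, 0.1]
grip_width: 0.0852
```

Call:
drive_tool:
  steps: [85,6.8,-36.9,0,0.6,85,6.8,-36.9,0,0.6,85,6.8,-36.9,0,0.6,85,6.8,-36.9,0,0.6,85,6.8,-36.9,0,0.6]

```text
clock: 1.82
position: [0.5027, -0.1754, 0.2493]
tool_rot: [-1.571, -0.0, 1.337]
force: [1.3, 0.5, 0.2]
grip_width: 0.0848
```

Call:
drive_tool:
  steps: [85,6.8,-36.9,-15,0.6,85,6.8,-36.9,-15,0.6,85,6.8,-36.9,-15,0.6,85,6.8,-36.9,-15,0.6,85,6.8,-36.9,-15,0.6]

```text
clock: 2.23
position: [0.5367, -0.3598, 0.1732]
tool_rot: [-1.571, -0.0, 1.389]
force: [1.2, 0.5, 1.3]
grip_width: 0.0852
```

Run:
```python
from m import *
import pickle
fs=pickle.load(open("f0.pkl","rb"));t=fs["top"]
w=grab_frame("wrist");pickle.dump(w,open("w1.pkl","wb"))
im=cv2.resize(w["frame"][:,:,::-1],(800,600)).copy()
k=1.5625
for P in [(.5365,-.360,.067),(.5365,-.360,0)]:
    u,v=px(w,P);print(P,u*k,v*k);cv2.circle(im,(int(u*k),int(v*k)),4,(255,0,0),-1)
cv2.imwrite("pics/w1.png",im)
```

```text
(0.5365, -0.36, 0.067) 394.27295302180437 307.68277070802117
(0.5365, -0.36, 0) 394.17164343956546 275.4117500553651
```

View pics/w1.png

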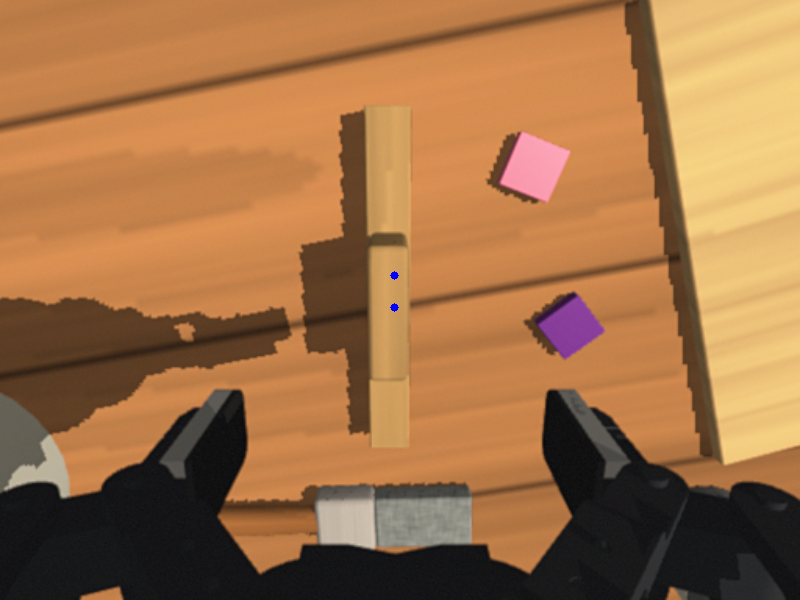

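The straightedge's grip top face is at px (389,313), about 3 mm to -y of my estimate, and its yaw is aligned. The jaws straddle it. I shift (+2,-3) mm and descend.

Call:
drive_tool:
  steps: [85,2,-3,-30,0,85,0,0,-30,0,85,0,0,-30,0,85,0,0,-25,0,85,0,0,-16,0]

```text
clock: 2.7
position: [0.5377, -0.3602, 0.0403]
tool_rot: [-1.568, -0.001, 1.389]
force: [-0.6, -0.4, 0.8]
grip_width: 0.0853
```

Call:
drive_tool:
  steps: [85,0,0,0,0,18,0,0,0,0,18,0,0,0,0,18,0,0,0,0,15,0,0,0,0]
  grip_force: 70

```text
clock: 3.12
position: [0.5394, -0.3614, 0.0446]
tool_rot: [-1.573, 0.001, 1.389]
force: [-0.7, -0.6, -0.6]
grip_width: 0.0384
```

Call:
drive_tool:
  steps: [10,0,0,0,0,10,0,0,0,0,10,0,0,0,0,10,0,0,0,0,10,0,0,0,0]

```text
clock: 3.53
position: [0.539, -0.3612, 0.0439]
tool_rot: [-1.571, 0.0, 1.389]
force: [-1.8, 1.3, 7.5]
grip_width: 0.0192
```

Call:
drive_tool:
  steps: [10,0,0,0,0,10,0,0,5,0,10,0,0,10,0,10,0,0,20,0,10,0,0,25,0]

```text
clock: 3.95
position: [0.5381, -0.3606, 0.1035]
tool_rot: [-1.569, -0.001, 1.389]
force: [-0.2, 0.6, -1.5]
grip_width: 0.0192
```

Call:
drive_tool:
  steps: [10,0,0,0,0,10,0,0,0,0,10,0,0,0,0,10,0,0,0,0,10,0,0,0,0]

```text
clock: 4.37
position: [0.5384, -0.3608, 0.1026]
tool_rot: [-1.57, -0.0, 1.389]
force: [0.6, -0.0, -1.2]
grip_width: 0.0188
```

Run:
```python
from m import *
import pickle
w=grab_frame("wrist");s=grab_frame("side");pickle.dump((w,s),open("w2.pkl","wb"))
o=monitor.observe();print(o["position"],o["tool_rot"],o["force"],o["moment"],o["grip_width"])
a=cv2.resize(w["frame"],(480,360));b=cv2.resize(s["frame"][80:180,230:320],(324,360),interpolation=cv2.INTER_CUBIC)
cv2.imwrite("pics/w2.png",np.hstack([a,b])[:,:800,::-1])
```

```text
[ 0.53850333 -0.36088887  0.10269054] [-1.56983744e+00 -3.21925657e-04  1.38870626e+00] [ 1.24486479  0.01932929 -0.30970755] [0.00397022 0.01742019 0.0546509 ] 0.01939201932298658
```

View pics/w2.png

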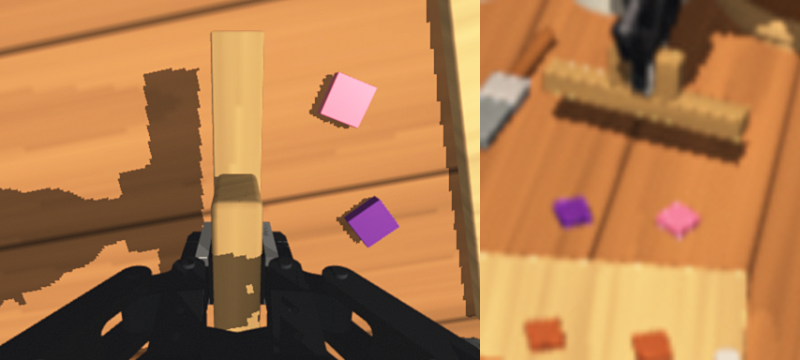

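The wrist view shows the blade held square between the fingers (its end at (238,32)), and the side crop shows it lifted off the bench. I carry it to the board's open end and turn it square.

Call:
drive_tool:
  steps: [10,0,15,0,1.79,10,0,25,0,1.79,10,1,25,0,1.79,10,1,25,0,1.79,10,1,25,0,1.79]

```text
clock: 4.88
position: [0.5415, -0.2444, 0.1031]
tool_rot: [-1.57, -0.0, 1.547]
force: [1.4, 0.1, -1.1]
grip_width: 0.0195
```

Call:
drive_tool:
  steps: [10,1,25,0,1.79,10,1,25,0,1.79,10,1,25,0,1.79,10,1,20,0,1.79,10,0,15.4,0,1.82]

```text
clock: 5.3
position: [0.5457, -0.1331, 0.1031]
tool_rot: [-1.571, -0.001, 1.706]
force: [0.6, -0.3, -0.4]
grip_width: 0.0191
```

Call:
drive_tool:
  steps: [10,0,0,0,0,10,0,0,-10,0,10,0,0,-10,0,10,0,0,-5,0,10,0,0,0,0]

```text
clock: 5.72
position: [0.5447, -0.1364, 0.0764]
tool_rot: [-1.568, -0.0, 1.7]
force: [-0.5, 0.2, -2.0]
grip_width: 0.0197
```

Run:
```python
from m import *
import pickle
t=grab_frame("top");w=grab_frame("wrist");s=grab_frame("side");pickle.dump((t,w,s),open("t3.pkl","wb"))
o=monitor.observe();print(o["position"],o["tool_rot"],o["force"],o["moment"])
a=cv2.resize(t["frame"][120:275,170:360],(800,652),interpolation=cv2.INTER_CUBIC)[:,:,::-1]
b=cv2.resize(s["frame"][95:245,190:320],(352,405),interpolation=cv2.INTER_CUBIC)[:,:,::-1]
a=cv2.resize(a,(448,365));b=cv2.resize(b,(352,406))
im=np.zeros((406,800,3),np.uint8);im[:365,:448]=a;im[:,448:]=b
cv2.imwrite("pics/t3.png",im)
```

```text
[ 0.54568635 -0.13622615  0.07815492] [-1.57051788e+00  1.13719679e-04  1.70082231e+00] [ 0.60335996  0.35376097 -0.7108234 ] [-0.0280971   0.01059135 -0.02427691]
```

View pics/t3.png

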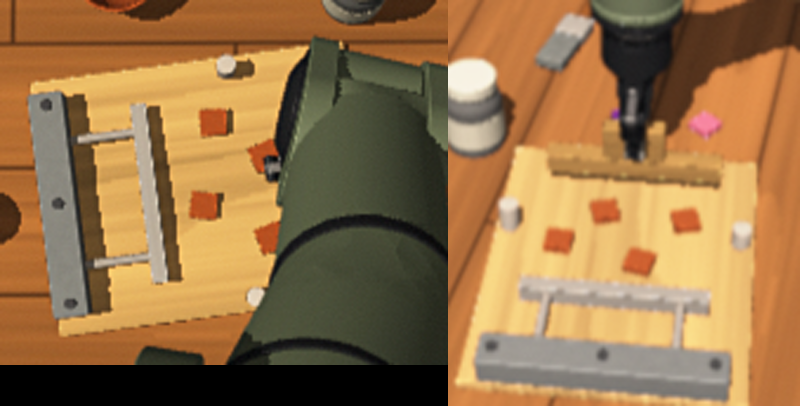

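The top view shows four tiles ahead of the arm. The side crop shows the blade centred on the board at its open end (ends (549,167) and (721,178)), between the props at (510,214) and (741,235) and behind all the tiles. I lower it and sweep.

Call:
drive_tool:
  steps: [10,0,0,-8,0,10,0,0,-7,0,10,0,0,-4,0,10,0,0,0,0,10,0,0,0,0]

```text
clock: 6.28
position: [0.5456, -0.1356, 0.0589]
tool_rot: [-1.57, -0.0, 1.702]
force: [-0.9, 0.3, -1.5]
grip_width: 0.0192
```

Call:
drive_tool:
  steps: [10,-0.78,5.95,0,0,10,-0.78,5.95,0,0,10,-0.78,5.95,0,0,10,-0.78,5.95,0,0,10,-0.78,5.95,0,0]

```text
clock: 6.7
position: [0.5418, -0.1049, 0.0594]
tool_rot: [-1.571, -0.0, 1.702]
force: [-0.2, 0.2, -1.0]
grip_width: 0.0194
```

Call:
drive_tool:
  steps: [10,-0.78,5.95,0,0,10,-0.78,5.95,0,0,10,-0.78,5.95,0,0,10,-0.78,5.95,0,0,10,-0.78,5.95,0,0]

```text
clock: 7.12
position: [0.5379, -0.0756, 0.0593]
tool_rot: [-1.571, 0.0, 1.702]
force: [0.2, -0.2, -0.3]
grip_width: 0.0193
```

Call:
drive_tool:
  steps: [10,-0.78,5.95,0,0,10,-0.78,5.95,0,0,10,-0.78,5.95,0,0,10,-0.78,5.95,0,0,10,-0.78,5.95,0,0]

```text
clock: 7.53
position: [0.534, -0.0458, 0.0593]
tool_rot: [-1.571, 0.0, 1.702]
force: [0.2, 0.5, -0.9]
grip_width: 0.0189
```

Run:
```python
from m import *
import pickle
t=grab_frame("top");s=grab_frame("side");pickle.dump((t,s),open("t4.pkl","wb"))
o=monitor.observe();print(o["position"],o["tool_rot"],o["force"],o["moment"])
cv2.imwrite("pics/t4.png",cv2.resize(s["frame"][115:240,195:315],None,fx=4.8,fy=4.8,interpolation=cv2.INTER_CUBIC)[:,:,::-1])
```

```text
[ 0.53399886 -0.04519855  0.05926436] [-1.57073030e+00 -4.19900650e-04  1.70295796e+00] [ 0.60968786  0.0098918  -1.2805958 ] [-0.02852561  0.00396384  0.02907209]
```

View pics/t4.png

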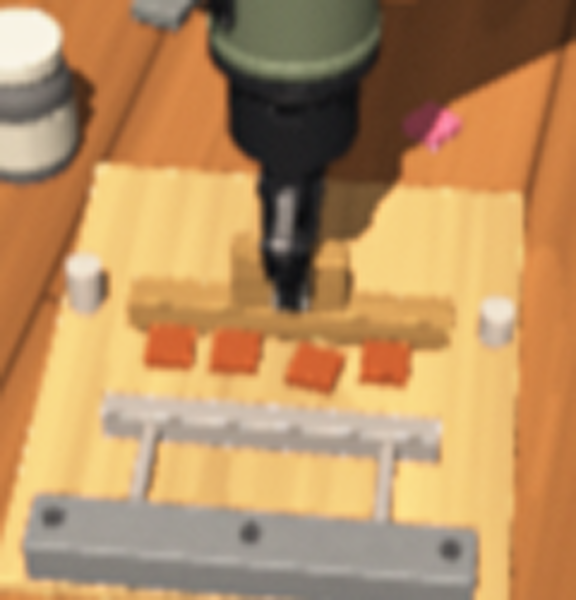

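The side view shows all four tiles (170,348), (237,352), (314,367), (386,362) being swept in front of the blade, with the props clear. I go on, slowing near the bar.

Call:
drive_tool:
  steps: [10,-0.78,5.95,0,0,10,-0.78,5.95,0,0,10,-0.78,5.95,0,0,10,-0.78,5.95,0,0,10,-0.78,5.95,0,0]

```text
clock: 8.05
position: [0.53, -0.016, 0.0593]
tool_rot: [-1.571, -0.0, 1.702]
force: [-0.0, -0.5, -0.4]
grip_width: 0.0193
```

Call:
drive_tool:
  steps: [10,-0.26,1.98,0,0,10,-0.26,1.98,0,0,10,-0.26,1.98,0,0,10,-0.26,1.98,0,0,10,-0.26,1.98,0,0]

```text
clock: 8.47
position: [0.5289, -0.0068, 0.0593]
tool_rot: [-1.571, 0.0, 1.701]
force: [-0.1, -0.7, -1.3]
grip_width: 0.0194
```

Call:
drive_tool:
  steps: [10,-0.2,1.49,0,0,10,-0.2,1.49,0,0,10,-0.2,1.49,0,0,10,-0.2,1.49,0,0,10,-0.2,1.49,0,0]

```text
clock: 8.88
position: [0.5279, 0.0004, 0.0593]
tool_rot: [-1.571, 0.0, 1.701]
force: [0.6, -2.9, -1.0]
grip_width: 0.0197
```

Call:
drive_tool:
  steps: [10,-0.2,1.49,0,0,10,-0.2,1.49,0,0,10,-0.2,1.49,0,0,10,-0.2,1.49,0,0,10,-0.2,1.49,0,0]

```text
clock: 9.3
position: [0.5269, 0.0082, 0.0593]
tool_rot: [-1.571, 0.0, 1.702]
force: [0.5, -3.6, -1.5]
grip_width: 0.0192
```

Call:
drive_tool:
  steps: [10,-0.1,0.8,0,0,10,-0.1,0.8,0,0,10,-0.1,0.8,0,0,10,-0.1,0.8,0,0,10,-0.1,0.8,0,0]

```text
clock: 9.72
position: [0.5264, 0.0121, 0.0593]
tool_rot: [-1.571, 0.0, 1.702]
force: [1.1, -3.7, -0.7]
grip_width: 0.0192
```

Call:
drive_tool:
  steps: [10,-0.07,0.5,0,0,10,-0.07,0.5,0,0,10,-0.07,0.5,0,0,10,-0.07,0.5,0,0,10,-0.07,0.5,0,0]

```text
clock: 10.13
position: [0.526, 0.0147, 0.0593]
tool_rot: [-1.571, 0.0, 1.702]
force: [0.8, -3.4, -1.6]
grip_width: 0.0192
```

Call:
drive_tool:
  steps: [10,-0.07,0.5,0,0,10,-0.07,0.5,0,0,10,-0.07,0.5,0,0,10,-0.07,0.5,0,0,10,-0.07,0.5,0,0]

```text
clock: 10.55
position: [0.5257, 0.0172, 0.0593]
tool_rot: [-1.571, 0.0, 1.702]
force: [1.3, -3.8, 0.3]
grip_width: 0.0194
```

Call:
drive_tool:
  steps: [10,-0.07,0.5,0,0,10,-0.07,0.5,0,0,10,-0.07,0.5,0,0,10,-0.07,0.5,0,0,10,-0.07,0.5,0,0]

```text
clock: 10.97
position: [0.5254, 0.0197, 0.0593]
tool_rot: [-1.571, 0.0, 1.702]
force: [0.9, -3.8, -1.5]
grip_width: 0.0194
```

Call:
drive_tool:
  steps: [10,-0.07,0.5,0,0,10,-0.07,0.5,0,0,10,-0.07,0.5,0,0,10,-0.07,0.5,0,0,10,-0.07,0.5,0,0]

```text
clock: 11.38
position: [0.525, 0.0222, 0.0593]
tool_rot: [-1.571, 0.0, 1.702]
force: [1.9, -3.6, -0.2]
grip_width: 0.0194
```

Call:
drive_tool:
  steps: [10,-0.07,0.5,0,0,10,-0.07,0.5,0,0,10,-0.07,0.5,0,0,10,-0.07,0.5,0,0,10,-0.07,0.5,0,0]

```text
clock: 11.8
position: [0.5247, 0.0247, 0.0593]
tool_rot: [-1.571, 0.0, 1.702]
force: [3.3, -3.4, -1.5]
grip_width: 0.0191
```

Call:
drive_tool:
  steps: [10,-0.07,0.5,0,0,10,-0.07,0.5,0,0,10,-0.07,0.5,0,0,10,-0.07,0.5,0,0,10,-0.07,0.5,0,0]

```text
clock: 12.22
position: [0.5243, 0.0272, 0.0593]
tool_rot: [-1.571, 0.0, 1.702]
force: [3.2, -3.9, -0.3]
grip_width: 0.0192
```

Call:
drive_tool:
  steps: [10,-0.06,0.5,0,0,10,-0.06,0.5,0,0,10,-0.06,0.5,0,0,10,-0.06,0.5,0,0,10,-0.06,0.5,0,0]

```text
clock: 12.63
position: [0.524, 0.0297, 0.0593]
tool_rot: [-1.571, 0.0, 1.702]
force: [2.0, -3.6, -0.3]
grip_width: 0.0194
```

Call:
drive_tool:
  steps: [10,-0.06,0.5,0,0,10,-0.06,0.5,0,0,10,-0.06,0.5,0,0,10,-0.06,0.5,0,0,10,-0.06,0.5,0,0]

```text
clock: 13.05
position: [0.5236, 0.0322, 0.0593]
tool_rot: [-1.571, 0.0, 1.702]
force: [2.3, -3.6, -0.3]
grip_width: 0.0194
```

Call:
drive_tool:
  steps: [10,-0.06,0.5,0,0,10,-0.06,0.5,0,0,10,-0.06,0.5,0,0,10,-0.06,0.5,0,0,10,-0.06,0.5,0,0]

```text
clock: 13.47
position: [0.5235, 0.0334, 0.0594]
tool_rot: [-1.571, 0.001, 1.701]
force: [3.0, -14.0, 1.6]
grip_width: 0.0194
```

Call:
drive_tool:
  steps: [10,0,0,0,0,10,0,0,0,0,10,0,0,0,0,10,0,0,0,0,10,0,0,0,0]

```text
clock: 13.88
position: [0.5235, 0.0334, 0.0593]
tool_rot: [-1.571, 0.001, 1.701]
force: [3.2, -11.1, -0.0]
grip_width: 0.0189
```

Call:
drive_tool:
  steps: [10,0,0.15,0,0,10,0,0,0,0,10,0,0,0,0,10,0,0,0,0,10,0,0,0,0]

```text
clock: 14.3
position: [0.5235, 0.0333, 0.0594]
tool_rot: [-1.571, 0.002, 1.701]
force: [3.4, -12.2, 0.5]
grip_width: 0.0191
```

Run:
```python
from m import *
import pickle
s=grab_frame("side");t=grab_frame("top")
o=monitor.observe();print(o["clock"],o["position"],o["force"],o["moment"])
a=cv2.resize(s["frame"][115:240,195:315],(480,500),interpolation=cv2.INTER_CUBIC)
cv2.imwrite("pics/t5.png",a[:,:,::-1])
```

```text
14.4 [0.52350495 0.03338277 0.05936004] [  2.89010009 -12.1183466    0.43666149] [-3.05394349 -0.75605029  0.11450789]
```

View pics/t5.png

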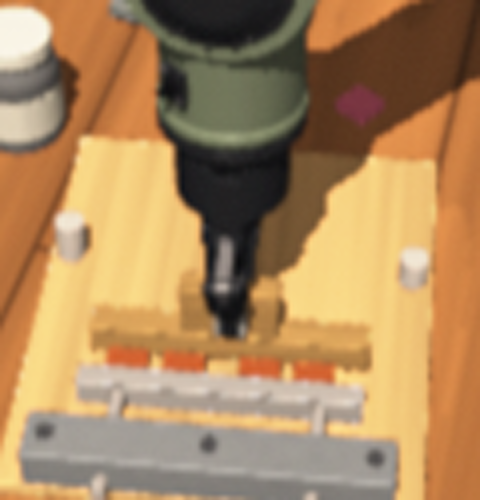

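The bar stopped with about 12 N held for over 0.8 s. The side view shows the tiles in a row between the blade (y≈345) and the bar (y≈390), with the fingers above and clear. I back off straight, then lift.

Call:
drive_tool:
  steps: [10,0.07,-0.5,0,0,10,0.13,-1,0,0,10,0.2,-1.5,0,0,10,0.4,-3,0,0,10,0.78,-6,0,0]

```text
clock: 14.82
position: [0.5247, 0.0235, 0.0592]
tool_rot: [-1.57, -0.001, 1.703]
force: [0.6, -0.3, -0.9]
grip_width: 0.0193
```

Call:
drive_tool:
  steps: [10,1.57,-12,0,0,10,1.57,-12,0,0,10,1.57,-12,0,0,10,0.78,-6,5,0,10,0,0,10,0]

```text
clock: 15.23
position: [0.53, -0.0216, 0.0741]
tool_rot: [-1.569, 0.001, 1.699]
force: [-0.2, 0.1, -0.5]
grip_width: 0.0194
```

Run:
```python
from m import *
import pickle
s=grab_frame("side");t=grab_frame("top");pickle.dump((t,s),open("t6.pkl","wb"))
o=monitor.observe();print(o["clock"],o["position"],o["tool_rot"],o["force"])
a=cv2.resize(s["frame"][115:240,195:315],(400,417),interpolation=cv2.INTER_CUBIC)
b=cv2.resize(t["frame"][130:265,175:310],(400,400),interpolation=cv2.INTER_CUBIC)
im=np.zeros((417,800,3),np.uint8);im[:,:400]=a;im[:400,400:]=b
cv2.imwrite("pics/t6.png",im[:,:,::-1])
for r in tiles(t): print("tile",np.round(r[0],1),np.round(r[1],1),round(r[2],1),"board",tob(r[0]).round(1))
```

```text
15.3333 [ 0.5312255  -0.01943924  0.0758915 ] [-1.57286781e+00 -5.02118310e-05  1.70086322e+00] [ 0.92937698  0.88967349 -1.86823036]
```

View pics/t6.png

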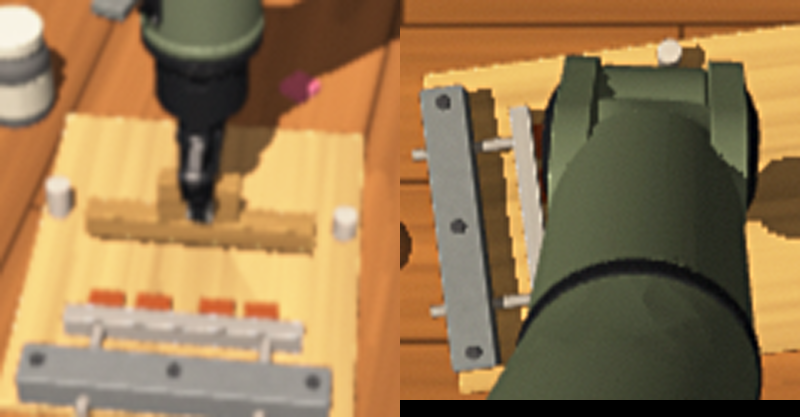

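The tiles are in a straight row against the bar, and the blade is free. I carry it back to its original spot.

Call:
drive_tool:
  steps: [10,0,0,15,0,10,0,0,15,0,10,0,-10,10,0,10,0,-20,0,0,10,0,-30,0,0]

```text
clock: 15.75
position: [0.5311, -0.0776, 0.1152]
tool_rot: [-1.573, -0.001, 1.706]
force: [1.1, -0.3, -1.6]
grip_width: 0.0192
```

Call:
drive_tool:
  steps: [10,0.7,-30,0,0,10,0.7,-30,0,-1.8,10,0.7,-30,0,-1.8,10,0.7,-30,0,-1.8,10,0.7,-30,0,-1.8]

```text
clock: 16.17
position: [0.5337, -0.2309, 0.1146]
tool_rot: [-1.571, 0.0, 1.575]
force: [0.7, 0.5, -1.3]
grip_width: 0.0192
```

Call:
drive_tool:
  steps: [10,0.7,-30,0,-1.8,10,0.7,-30,0,-1.8,10,0.7,-30,0,-1.8,10,0.7,-21,0,-1.8,10,0.7,-20,0,-1.8]

```text
clock: 16.58
position: [0.5369, -0.3622, 0.1145]
tool_rot: [-1.571, 0.0, 1.417]
force: [-0.5, 0.6, -1.0]
grip_width: 0.0194
```

Call:
drive_tool:
  steps: [10,0,0,-20,-1.7,10,0,0,-20,0,10,0,0,-15,0,10,0,0,-8,0,10,0,0,0,0]

```text
clock: 17.0
position: [0.5366, -0.3598, 0.0498]
tool_rot: [-1.569, -0.001, 1.39]
force: [-0.4, 0.8, -0.9]
grip_width: 0.0189
```

Call:
drive_tool:
  steps: [10,0,0,-2,0,10,0,0,-2,0,10,0,0,-1.5,0,10,0,0,-1,0,10,0,0,-0.5,0]

```text
clock: 17.42
position: [0.5376, -0.3603, 0.0446]
tool_rot: [-1.571, 0.0, 1.389]
force: [0.6, 0.5, -1.1]
grip_width: 0.0191
```

Call:
drive_tool:
  steps: [10,0,0,-0.4,0,10,0,0,0,0,10,0,0,0,0,10,0,0,0,0,10,0,0,0,0]

```text
clock: 17.83
position: [0.5375, -0.3603, 0.044]
tool_rot: [-1.571, 0.0, 1.389]
force: [0.1, -0.2, -0.4]
grip_width: 0.0196
```

Call:
drive_tool:
  steps: [10,0,0,-0.4,0,10,0,0,-0.3,0,10,0,0,-0.3,0,10,0,0,0,0,10,0,0,0,0]

```text
clock: 18.25
position: [0.5375, -0.3603, 0.0439]
tool_rot: [-1.571, -0.0, 1.389]
force: [-5.0, 4.6, 15.9]
grip_width: 0.0189
```

Bench contact is felt. I ease off and open.

Call:
drive_tool:
  steps: [10,0,0,0.8,0,10,0,0,0,0,24,0,0,0,0,30,0,0,0,0,50,0,0,0,0]
  grip_force: 20

```text
clock: 18.67
position: [0.5374, -0.3602, 0.0436]
tool_rot: [-1.571, 0.0, 1.389]
force: [-0.1, -0.5, -0.3]
grip_width: 0.0413
```

Call:
drive_tool:
  steps: [85,0,0,0,0,85,0,0,0,0,85,0,0,0,0,85,0,0,0,0,85,0,0,0,0]

```text
clock: 19.08
position: [0.5375, -0.3602, 0.0437]
tool_rot: [-1.571, 0.0, 1.389]
force: [0.7, -0.4, 0.4]
grip_width: 0.0849
```

Call:
drive_tool:
  steps: [85,0,0,20,0,85,0,0,30,0,85,0,0,40,0,85,0,0,40,0,85,0,0,40,0]

```text
clock: 19.5
position: [0.5371, -0.3601, 0.2156]
tool_rot: [-1.57, 0.0, 1.389]
force: [0.3, -0.0, -0.2]
grip_width: 0.0848
```

Call:
drive_tool:
  steps: [85,0,0,0,0,85,0,0,0,0,85,0,0,0,0,85,0,0,0,0,85,0,0,0,0]

```text
clock: 19.92
position: [0.537, -0.3599, 0.2124]
tool_rot: [-1.569, -0.001, 1.389]
force: [0.3, 0.1, -0.1]
grip_width: 0.085
```

Run:
```python
from m import *
import pickle
s=grab_frame("side");t=grab_frame("top");w=grab_frame("wrist");pickle.dump((t,s),open("t7.pkl","wb"))
o=monitor.observe();print(o["clock"],o["position"],o["grip_width"],o["force"])
a=cv2.resize(t["frame"][125:270,165:320],(480,449),interpolation=cv2.INTER_CUBIC)
b=cv2.resize(w["frame"],(320,240));c=cv2.resize(s["frame"][115:230,195:320],(226,209))
im=np.zeros((449,800,3),np.uint8);im[:,:480]=a;im[:240,480:]=b;im[240:,480:706]=c
cv2.imwrite("pics/t7.png",im[:,:,::-1])
for r in tiles(t): print("tile",np.round(r[0],1),np.round(r[1],1),round(r[2],1),"board",tob(r[0]).round(1))
```

```text
20.0667 [ 0.53721134 -0.36011576  0.21292113] 0.0853733574485741 [ 0.17043902 -0.0962021  -0.68819764]
tile [456.7  49.2] [28.8 21. ] 0.2 board [70.5 63.2]
tile [495.9  53.8] [28.2 21.2] 8.4 board [70.1 23.7]
tile [549.7  60.2] [30.  19.8] 8.3 board [ 69.6 -30.5]
tile [589.6  65.8] [29.5 20.2] 8.3 board [ 70.1 -70.8]
```

View pics/t7.png

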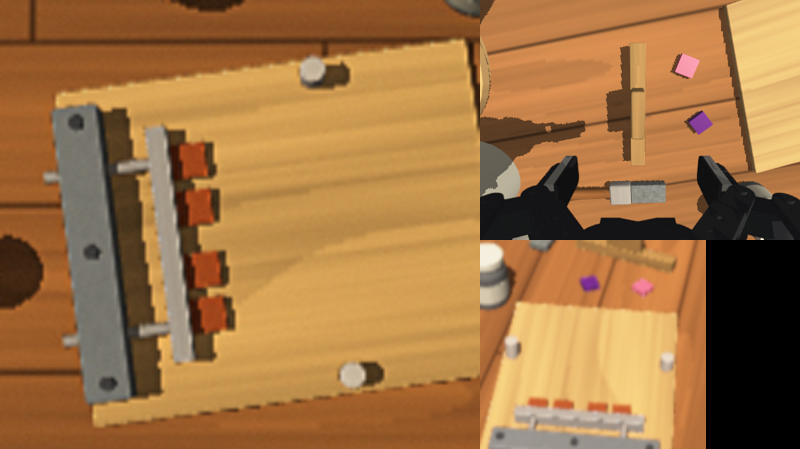

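The last view shows all four tiles square in a row against the bar. The straightedge stands upright on the bench, clear of the board, and the props have not moved. I hand the job in.

```bash
python3 -c "
from workcell import workorder
print(workorder.job_done())"
```

```text
the job is handed in; nothing more can be done
None
```

The job is done and handed in, at about 20 s on the robot's clock.

I gripped the straightedge by its grip block and swept the four orange tiles into one row against the bar. I then pushed tiles and bar on together at about 3.7 N for some 36 mm, until the bar came up on its stops. I leaned there for about 1 s. The readings at the end of each move were 11 to 14.5 N, and none was over that. Then I backed off and stood the straightedge upright at its old place on the bench.

**Last checks:**
- **Tiles:** their centres lie within 1 mm of one line along the bar. Three tile edges read 8.3°, against about 7.5° for the board. The fourth read 0.2°, which I put down to the bar's shadow cutting into its mask, since it looks square in the picture.
- **Tile fit:** in the top view the bar's shadow covers the tile-to-bar contact, so that fit was judged from the side view, where the tiles look flush.
- **Straightedge:** the wrist view shows it upright and clear of the board.
- **Bystanders:** the props and the pink and purple squares look unmoved. I did not check the other bystanders at the end.
- **Forces while handling the straightedge:** a sideways force of about 3 N appeared while leaning, and setting it down briefly read 16 N on the bench before I eased off.

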